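# Press the slotted nozzle home in the sieve drive

## Robot

A 6-joint arm with a two-finger parallel gripper is mounted at the origin on the work surface. World frame = base frame: x ahead of the robot, y to its left, z up, the work surface at z = 0. Lengths are in m, angles in rad, forces in N, time in s.
With the tool pointing down it reaches from about 0.3 to 0.85 m from the base axis. Payload 4.2 kg.
Tool frame: the origin (TCP) lies between the finger pads; the fingertips stand 22 mm ahead of it and the grasp point (between the pads) lies 3 mm ahead of it (bot.nose_length is the distance from the TCP to the fingertips, in m); z points along the fingers, y is the line along which they close (so a half turn about z gives the same grasp; the last joint's range is limited). The gripper opens to 91 mm and grips with 3 to 60 N. Pads are 32 mm wide; open, the fingers measure 118 mm over their backs; the gripper's body (76 mm by 178 mm) begins 60 mm behind the grasp point.
Start: joints at [1.173, 0.32, 1.565, -0, 1.257, -0.02], TCP at [0.212, 0.534, 0.236] pointing down, gripper open.
Joint ranges: [-3.11, 3.11], [-0.84, 2.01], [0.21, 2.61], [-1.34, 4.49], [0.05, 2.63], [-2.56, 2.56]. Speed limits (rad/s): [2.57, 2.57, 3.14, 3.14, 3.14, 3.14].

## Interface

Orientations are given as a rotation vector (axis times angle).
In Python, from cell import bot, snapshot, recognise, spot_point gives the robot as it stands.
- The arm moves only by the tool servo_tool, never from a script. Its argument "rows" is a list of rows, each an object of numbers: "x", "y", "z": the shift along the tool's x, y, z in cm; "spin": the turn about the tool's z in rad. A call has 1 to 8 rows; each row shifts and turns the commanded pose from where the row before left it, along the tool's axes as they then stand; what a row does not reach is not made up. A row lasts 1/12 s, in which the tool goes at most 41.7 mm and 7.16 degrees, less where a joint would pass 70% of its speed; a pose out of reach is approached as far as the arm can. A call with a gripper value outside its range is refused whole. "claw" is the closure in counts, from 0 (fully open) to 255 (shut), set as the call begins (left out, the last holds). The fingers move at their own pace and stop on an object; "squeeze" is the grip in N (left out, the last holds). Time passes only in rows, so rows that do not move let the fingers close. It gives the time, the measured TCP pose, the force, the opening and the grip force at its end, in the units of the state.
- bot.sense(): the state, without advancing time (a new reading comes with each control period).
- snapshot(name): name is "scene" or "side" or "wrist"; returns a dict with "pixels" (480x640x3 uint8, red, green, blue), "fx", "fy", "cx", "cy" (pixels), "k1" (the pictures are not rectified: a ray, as slopes to the right and down, at radius r is drawn at 1 + k1 r^2 times it, then the intrinsics apply), "rvec" (rotation vector, rad) and "tvec" (3), from world to camera coordinates, as OpenCV has them. Camera axes: x right, y down, z forward; pixel columns grow to the right and rows downward; lengths in m; the calibration is good to about 2 mm. A picture is of the moment at which its call begins. There is no depth.
- bot.close_job(): hands the job in; it is judged then, once.
Trained networks look in the newest picture that a camera, given by its name, has taken for a name from the list of things; names that differ only in an ending like _2 or _b are one class to them, and where a whole thing is asked for, a point or a joint stands for the part that bears it (a point fixed in the world has none). Each returns a list of dicts, best first, with "conf" (0 to 1); they miss things now and then, are a little off and sometimes report something else, mostly with a low value. They report only what shows in the picture. A call takes as long as a camera call. They do not tell look-alikes from the thing itself.
- recognise(name, camera): "location" ([x, y, z] in m, in world coordinates, good to about 4 mm: the middle of the surface that is visible of it).
- spot_point(name, camera): "location" ([x, y, z] in m, in world coordinates, good to about 4 mm: a listed point, or the origin of a listed thing).
The state is a dict: "clock": time; "joint_pos": joint angles; "qvel": joint speeds; "tau": joint torques, N m; "ee_pos": TCP position; "orientation": TCP orientation; "wrist_force": force on the tool from outside, world axes, zero at the start; "ft_torque": the same for the moment, N m; "opening": finger opening in m; "grip_force": force on a finger pad.
Only numpy, scipy, OpenCV 4.12 (cv2) and the standard library are available. Lean on these libraries where they do the work, as an engineer would, in place of code of your own. Each camera call takes 0.05 s, during which the arm holds its last target. There are 200 camera calls.

## Task

Slide the sieve drive's carriage along its rails until it rests against the red loading stop. Then take the slotted nozzle out of its stand, put its keyed shaft into the drive hub on the carriage, turning it until the key slips into the keyway, and press it down against the spring until its flange is fully home on the hub. Finish still gripping the nozzle and pressing it home, with the carriage still at the stop, and do not shift the other things on the bench.

Things in the scene. Friction and masses are not known exactly. Their poses are not given: they have to be found in the camera images.
- carriage (a joint): travel of the drive carriage (round black drum, 170 mm wide, white top) along the machine's rails, m: 0 = parked by the display tower, 0.12 = against the two red stop blocks (the loading stop). Friction about 5 N; it stays where it is left.
- hub_mouth (a point): centre of the mouth of the brass hub (40 mm wide, bore 17.6 mm) on the carriage, 100 mm above the bench, 2 mm above the drum's white top. z up; +y = the carriage's way to the loading stop; +x = away from the red knob. One keyway, 9 mm wide, open through the rim, points somewhere within 0.5 rad of +x: see it from above, or turn the shaft under 2 to 8 N until the key drops.
- ejector_top (a point): top of the orange spring ejector on the hub's axis inside the bore, 28 mm below hub_mouth at the start. It pushes the shaft up: 4 N at first touch, about 10 N with the nozzle fully home. The hub itself needs 0.5 N m to turn, so in use it stands still. Axes as hub_mouth; they do not turn with the keyway.
- knob_top (a point): centre of the top of the red upright knob on the carriage, by which it is slid: a cylinder 22 mm wide, its top 138 mm above the bench, free over its upper 34 mm, standing on the drum 68 mm from the hub axis on the hub_mouth -x side. Axes as hub_mouth.
- nozzle: aluminium slotted nozzle, 0.2 to 0.33 kg. Origin: centre of the underside of its flange (52 mm wide, 6 mm thick), which seats on hub_mouth; z up the shaft axis. Its arm, 14 mm wide, 6 to 18 mm above the origin, runs from x = -20 to x = +75 mm; the key is under the arm and points the same way. It starts upright in the stand, origin 55 mm above the bench.
- nozzle_grip (a point): centre of the nozzle's blue grip block, on the axis 38 mm above the nozzle's origin: 36 mm along the nozzle's x, 16 mm thick along its y, 40 mm tall (18 to 58 mm above the origin). Axes as the nozzle.
- nozzle_tip (a point): lower end of the nozzle's steel shaft, 42 mm below its origin. Shaft 16 mm wide, its last 6 mm tapered to 9 mm. The key, on its +x side, is 6 mm wide, reaches 15 mm from the axis, and spans 4 to 26 mm below the origin: the last 16 mm is plain pilot, and out of line the key rests on the hub's face with the origin 26 mm above hub_mouth.
- stand: fixed grey block 80 x 80 mm, 55 mm tall, origin in the centre of its underside, with a round hole 35 mm wide in which the nozzle stands; in one of two places on the left
- sieve_base: fixed white base of the sieve machine, 220 x 430 mm, 18 mm thick, axes as hub_mouth, turned up to 12 degrees from the world's. Rails, two red stop blocks (48 mm tall) at its +y end, a white display tower 230 mm tall at its -y end, near face at y = -197 mm. Hub axis at x = 0, y = carriage travel - 70 mm.
- jar: bystander, leave alone: sample jar, round, 60 mm wide, 85 mm tall, green cap; it may stand in either of the two places on the left that it shares with the nozzle stand. Origin: centre of its underside
- lid: bystander, leave alone: clear acrylic sieve lid, disc 190 mm wide, 8 mm thick, with a small knob (36 mm over all). Origin: centre of its underside
- sieve: bystander, leave alone: steel test-sieve frame, ring 150 mm wide, 50 mm tall. Origin: centre of its underside
- brush: bystander, leave alone: sieve brush lying flat. Origin: middle of its length, on the underside
- cylinder_glass: bystander, leave alone: clear measuring vessel, 56 mm wide, 160 mm tall. Origin: centre of its underside
- sample_cup: bystander, leave alone: white porcelain cup, 70 mm wide, 60 mm tall. Origin: centre of its underside
There are look-alikes about, which are no part of the job. Leave any pink look-alike of the nozzle alone.

How it is judged:
On the way, in this order (a step that is already met when the one before it is completed fails the run):
1. the carriage is slid against the loading stop (value of joint carriage above 0.115 m), for 0.2 s.
2. the nozzle is lifted out of its stand (height (world z) of nozzle above 0.1 m and contact force between the fingers and nozzle above 1 N), for 0.1 s.
3. the key has slipped in and the flange is home on the hub (z of nozzle in the frame of hub_mouth below 0.002 m and horizontal distance between nozzle and hub_mouth below 0.004 m and angle between nozzle's own z axis and vertical below 0.08 rad), for 0.3 s.
At the end, for the whole second after the job is handed in: Through the last second: carriage within 5 mm of the stop; flange within 2 mm of the hub mouth (so the key is in), centred within 4 mm, upright within 0.08 rad; nozzle pressing on the machine with over 4 N and still gripped. No bystander shifted over 30 mm (all of step 3 and value of joint carriage above 0.115 m and contact force between the fingers and nozzle above 2 N and contact force between nozzle and sieve_base above 4 N); the arm keeps its last pose, push and grip.
It fails at once if a bystander is shifted by more than 30 mm (distance of any of jar, lid, sieve, brush, cylinder_glass, sample_cup from where it was at the start of the episode above 0.03 m).
It also fails if it takes over 58 s, if anything falls off the work surface, if the arm or the gripper's body presses on something with over 40 N, if the wrist force passes 120 N, or if a joint passes its speed limit or range.

## Working session

There is one attempt and no reset: what is moved stays moved. The work goes in short steps, Python scripts to look and compute and a tool call to move; the robot and the scene stay as the last step left them, time stands still between calls to the robot, and variables do not carry over. Pictures are saved under pics/ and viewed, at most 10 in all, crops included, and the job is handed in when it is done.

Besides the shell and the picture viewer there is one more tool, called after "Request:" in YAML: its name, and indented under it one key for each argument. servo_tool: Moves the arm, as the interface text tells. Its arguments: {"type":"object","properties":{"rows":{"type":"array"},"claw":{"type":"number"},"squeeze":{"type":"number"}},"required":["rows"]}

```bash
mkdir -p pics; ls
cat > h.py <<'E'
import numpy as np, cv2
from scipy.spatial.transform import Rotation as R
from cell import bot, snapshot, recognise, spot_point
def save(s,n): cv2.imwrite('pics/'+n+'.png', cv2.cvtColor(s['pixels'],cv2.COLOR_RGB2BGR))
def cam(s): return R.from_rotvec(np.ravel(s['rvec'])).as_matrix(), np.ravel(s['tvec'])
def proj(s,p):
    M,t=cam(s); c=M@np.asarray(p,float)+t; a=c[:2]/c[2]; a=a*(1+s['k1']*(a@a)); return np.array([s['fx']*a[0]+s['cx'],s['fy']*a[1]+s['cy']])
def ray(s,uv,z):
    M,t=cam(s); d=np.array([(uv[0]-s['cx'])/s['fx'],(uv[1]-s['cy'])/s['fy']]); a=d.copy()
    for _ in range(20): a=d/(1+s['k1']*(a@a))
    v=M.T@np.array([a[0],a[1],1]); o=-M.T@t; return o+v*(z-o[2])/v[2]
E
python3 - <<'E'
from h import *
np.set_printoptions(precision=3,suppress=True)
a={}
for c in ('scene','side'):
    a[c]=snapshot(c); save(a[c],c+'0')
    for n in ('hub_mouth','knob_top','nozzle','nozzle_grip','stand','jar','sieve_base','carriage','lid','sieve','brush','cylinder_glass','sample_cup'):
        for r in (spot_point(n,c) if n!='carriage' else recognise(n,c))[:3]:
            print(c,n,round(r['conf'],2),np.array(r['location']),proj(a[c],r['location']).round())
cv2.imwrite('pics/both.png',cv2.cvtColor(np.vstack([cv2.resize(a[c]['pixels'],(400,300)) for c in a]),cv2.COLOR_RGB2BGR))
s=bot.sense(); print(s)
E
```

```text
pics
scene hub_mouth 0.78 [ 0.58  -0.124  0.096] [222. 253.]
scene hub_mouth 0.55 [0.6   0.341 0.015] [373. 268.]
scene knob_top 0.68 [ 0.508 -0.137  0.139] [218. 228.]
scene nozzle 0.97 [0.868 0.134 0.026] [316. 332.]
scene nozzle 0.69 [0.604 0.349 0.054] [377. 259.]
scene nozzle 0.54 [0.382 0.77  0.029] [479. 220.]
scene nozzle_grip 0.76 [0.42  0.782 0.019] [485. 228.]
scene nozzle_grip 0.75 [0.867 0.099 0.018] [303. 335.]
scene nozzle_grip 0.62 [0.605 0.342 0.096] [376. 248.]
scene stand 0.76 [ 0.604  0.341 -0.001] [373. 273.]
scene jar 0.84 [0.467 0.217 0.001] [329. 249.]
scene sieve_base 0.75 [ 0.567 -0.069 -0.001] [244. 274.]
scene carriage 0.68 [ 0.625 -0.117  0.095] [224. 262.]
scene carriage 0.17 [0.78  0.257 0.111] [358. 282.]
scene lid 0.87 [ 0.432  0.499 -0.   ] [408. 239.]
scene sieve 0.9 [ 0.349 -0.471 -0.003] [133. 244.]
scene brush 0.78 [0.276 0.32  0.004] [350. 218.]
scene brush 0.36 [ 0.603  0.342 -0.003] [373. 273.]
scene cylinder_glass 0.87 [0.757 0.259 0.001] [356. 307.]
scene sample_cup 0.88 [ 0.265 -0.261  0.   ] [195. 226.]
side hub_mouth 0.61 [ 0.578 -0.121  
[... 754 characters left out ...]
 [ 0.514 -0.134  0.141] [375. 286.]
side brush 0.66 [ 0.277  0.318 -0.002] [212. 270.]
side brush 0.29 [ 0.572 -0.068  0.002] [370. 294.]
side cylinder_glass 0.75 [0.754 0.259 0.   ] [340. 210.]
side sample_cup 0.71 [ 0.266 -0.256  0.004] [337. 397.]
{'clock': 1.4, 'joint_pos': array([ 1.173,  0.32 ,  1.565,  0.   ,  1.257, -0.02 ]), 'qvel': array([-0.001, -0.   , -0.003, -0.001,  0.001,  0.001]), 'tau': array([  0.001, -41.235, -23.223,   0.073,   0.038,  -0.   ]), 'ee_pos': array([0.212, 0.534, 0.236]), 'orientation': array([0.59 , 3.086, 0.   ]), 'wrist_force': array([-0.073,  0.982,  0.444]), 'ft_torque': array([ 0.027, -0.008, -0.002]), 'grip_force': 0.0, 'opening': 0.09120944302867516}
```

View pics/scene0.png

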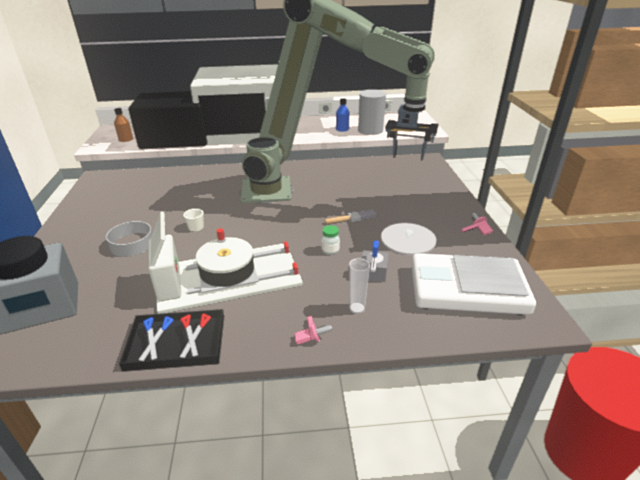

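View pics/side0.png

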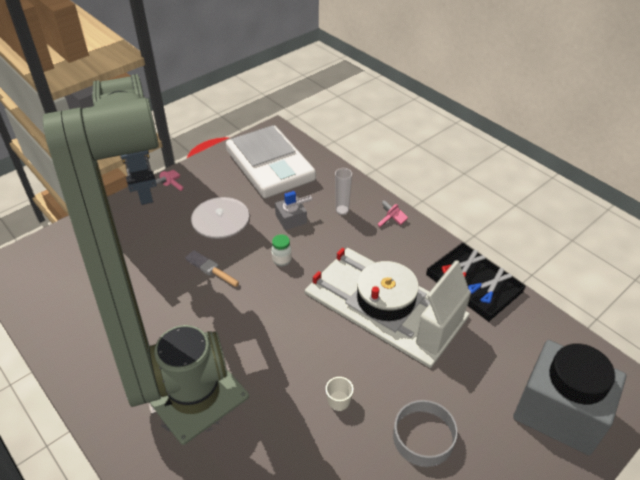

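In the scene view, the nozzle candidates are the blue-grip one in the grey stand (376,255), a pink one at (316,332) and a pink one at (480,224). The description picks the blue one in the stand. The only knob candidate is the red knob on the drum, at (221,233). The rail-end red stops are at (285,247) and (295,268). I'll check the choice in one crop.

Run:
```python
import cv2,numpy as np
a=cv2.imread('pics/scene0.png')[225:295,330:410]; b=cv2.imread('pics/side0.png')[175:235,255:335]
c=cv2.imread('pics/side0.png')[250:330,335:435]
f=lambda i:cv2.resize(i,(390,290),interpolation=cv2.INTER_CUBIC)
cv2.imwrite('pics/crop1.png',np.vstack([np.hstack([f(a),f(b)]),np.hstack([f(c),f(c)*0])]))
```

```text
(no output)
```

View pics/crop1.png

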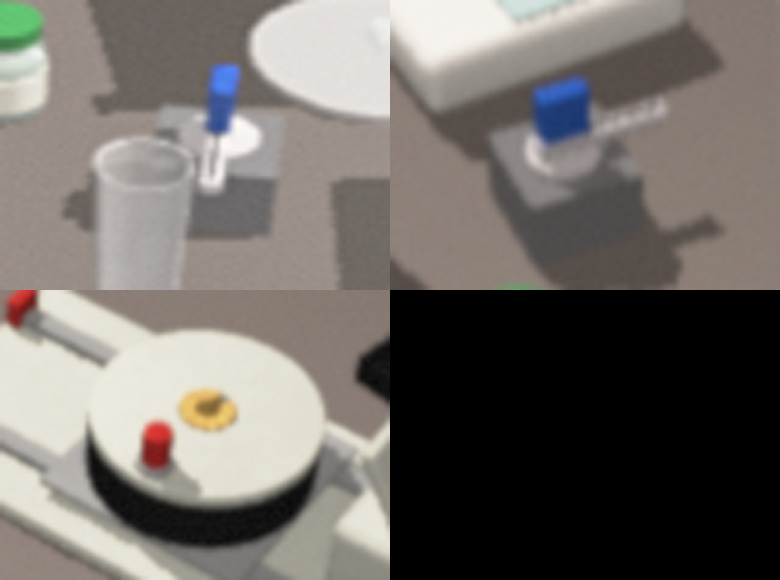

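Request:
servo_tool:
  rows:
    - {"x": -2.9, "y": -2.85}
    - {"x": -2.9, "y": -2.85}
    - {"x": -2.9, "y": -2.85}
    - {"x": -2.9, "y": -2.85}
    - {"x": -2.9, "y": -2.85}
    - {"x": -2.9, "y": -2.85}
    - {"x": -2.9, "y": -2.85}
    - {"x": -2.9, "y": -2.85}

```text
$.rows[0]: bad value
```

Request:
servo_tool:
  rows:
    - {"x": -2.9, "y": -2.85}
    - {"x": -2.9, "y": -2.85}
    - {"x": -2.9, "y": -2.85}
    - {"x": -2.9, "y": -2.85}
    - {"x": -2.9, "y": -2.85}
    - {"x": -2.9, "y": -2.85}
    - {"x": -2.9, "y": -2.85}
    - {"x": -2.9, "y": -2.85}

```text
$.rows[0]: bad value
```

Request:
servo_tool:
  rows:
    - {"x": -2.9, "y": -2.85}
    - {"x": -2.9, "y": -2.85}
    - {"spin": -0.12}
    - {"spin": -0.12}
    - {"spin": -0.12}
    - {"spin": -0.12}
    - {"spin": -0.1}
    - {"x": 0}

```text
$.rows[0]: bad value
```

The crop shows the blue-grip nozzle standing in the grey stand, with its slotted arm pointing towards the camera edge of the bench (scene (373,270)). The keyway notch in the brass hub points to the upper right, at side (392,281). The moves were refused, so I'll retry with every key given.

Request:
servo_tool:
  rows:
    - {"x": -2.9, "y": -2.85, "z": 0, "spin": 0}
    - {"x": -2.9, "y": -2.85, "z": 0, "spin": 0}
    - {"x": -2.9, "y": -2.85, "z": 0, "spin": 0}
    - {"x": -2.9, "y": -2.85, "z": 0, "spin": 0}
    - {"x": -2.9, "y": -2.85, "z": 0, "spin": 0}
    - {"x": -2.9, "y": -2.85, "z": 0, "spin": 0}
    - {"x": -2.9, "y": -2.85, "z": 0, "spin": 0}
    - {"x": -2.9, "y": -2.85, "z": 0, "spin": 0}

```text
clock: 2.07
ee_pos: [0.3439, 0.2352, 0.2362]
orientation: [0.589, 3.085, 0.001]
wrist_force: [0.8, 0.5, -0.2]
opening: 0.0911
grip_force: 0.0
```

Request:
servo_tool:
  rows:
    - {"x": -2.9, "y": -2.85, "z": 0, "spin": 0}
    - {"x": -2.9, "y": -2.85, "z": 0, "spin": 0}
    - {"x": -2.9, "y": -2.85, "z": 0, "spin": 0}
    - {"x": -2.9, "y": -2.85, "z": 0, "spin": 0}
    - {"x": -2.9, "y": -2.85, "z": 0, "spin": 0}
    - {"x": -2.9, "y": -2.85, "z": 0, "spin": 0}
    - {"x": -2.9, "y": -2.85, "z": 0, "spin": 0}
    - {"x": -2.9, "y": -2.85, "z": 0, "spin": 0}

```text
clock: 2.73
ee_pos: [0.4756, -0.0627, 0.2362]
orientation: [0.591, 3.085, 0.001]
wrist_force: [0.3, 0.7, 0.6]
opening: 0.0911
grip_force: 0.0
```

Request:
servo_tool:
  rows:
    - {"x": -2.9, "y": -2.85, "z": 0, "spin": 0}
    - {"x": -2.9, "y": -2.85, "z": 0, "spin": 0}
    - {"x": 0, "y": 0, "z": 0, "spin": -0.12}
    - {"x": 0, "y": 0, "z": 0, "spin": -0.12}
    - {"x": 0, "y": 0, "z": 0, "spin": -0.12}
    - {"x": 0, "y": 0, "z": 0, "spin": -0.12}
    - {"x": 0, "y": 0, "z": 0, "spin": -0.1}
    - {"x": 0, "y": 0, "z": 0, "spin": 0}

```text
clock: 3.4
ee_pos: [0.5081, -0.135, 0.236]
orientation: [-0.319, 3.125, 0.0]
wrist_force: [-0.5, -0.4, 0.1]
opening: 0.0915
grip_force: 0.0
```

```bash
cat >> h.py <<'E'
np.set_printoptions(precision=4,suppress=True)
def tool():
    s=bot.sense(); return np.array(s['ee_pos']), R.from_rotvec(s['orientation']).as_matrix(), s
def to(p):
    "shift in tool axes, cm, to bring TCP to p"
    e,M,s=tool(); return (M.T@(np.asarray(p)-e)*100).round(2)
E
python3 - <<'E'
from h import *
e,M,s=tool(); print(e,M,s['joint_pos'])
w=snapshot('wrist'); save(w,'w1')
for n in ('hub_mouth','knob_top','ejector_top'):
    for r in spot_point(n,'wrist')[:2]: print(n,round(r['conf'],2),np.array(r['location']),proj(w,r['location']).round(), to(r['location']))
E
```

```text
[ 0.5081 -0.135   0.236 ] [[-0.9793 -0.2022  0.0001]
 [-0.2022  0.9793  0.0001]
 [-0.0001  0.     -1.    ]] [-0.2816  0.2421  1.675   0.0001  1.2244 -2.0561]
hub_mouth 0.56 [ 0.5813 -0.1244  0.1   ] [315. 322.] [-7.39 -0.42 13.6 ]
knob_top 0.91 [ 0.5121 -0.1366  0.137 ] [317. 255.] [-0.36 -0.25  9.89]
```

View pics/w1.png

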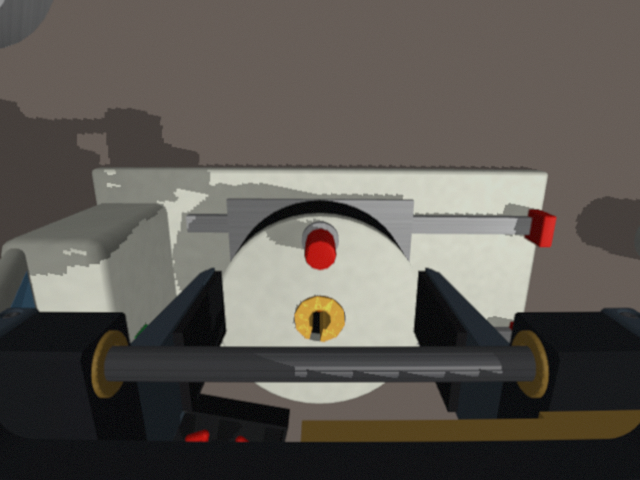

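The rails run parallel to the image rows, so the tool yaw fits the base. The knob is at (320,249), the hub at (319,318) and the keyway notch points down the image at about (317,335), close to +x. Going down onto the knob.

Request:
servo_tool:
  rows:
    - {"x": -0.3, "y": -0.2, "z": 2.8, "spin": 0}
    - {"x": 0, "y": 0, "z": 3, "spin": 0}
    - {"x": 0, "y": 0, "z": 3, "spin": 0}
    - {"x": 0, "y": 0, "z": 2, "spin": 0}
    - {"x": 0, "y": 0, "z": 0, "spin": 0}

```text
clock: 4.02
ee_pos: [0.5085, -0.1353, 0.1239]
orientation: [0.314, -3.117, -0.006]
wrist_force: [-0.7, 0.4, -0.5]
opening: 0.0907
grip_force: 0.0
```

Request:
servo_tool:
  rows:
    - {"x": 0, "y": 0, "z": 0, "spin": 0}
    - {"x": 0, "y": 0, "z": 0, "spin": 0}
    - {"x": 0, "y": 0, "z": 0, "spin": 0}
    - {"x": 0, "y": 0, "z": 0, "spin": 0}
    - {"x": 0, "y": 0, "z": 0, "spin": 0}
    - {"x": 0, "y": 0, "z": 0, "spin": 0}
  claw: 255
  squeeze: 15

```text
clock: 4.52
ee_pos: [0.5118, -0.1364, 0.1287]
orientation: [-0.317, 3.124, -0.001]
wrist_force: [-0.6, 0.2, 1.0]
opening: 0.0541
grip_force: 0.0
```

Request:
servo_tool:
  rows:
    - {"x": 0, "y": 0, "z": 0, "spin": 0}
    - {"x": 0, "y": 0, "z": 0, "spin": 0}
    - {"x": 0, "y": 0, "z": 0, "spin": 0}
    - {"x": 0, "y": 0, "z": 0, "spin": 0}
    - {"x": 0, "y": 0, "z": 0, "spin": 0}
    - {"x": 0, "y": 0, "z": 0, "spin": 0}

```text
clock: 5.02
ee_pos: [0.5112, -0.1354, 0.1279]
orientation: [0.316, -3.125, -0.003]
wrist_force: [-1.0, 4.2, 1.3]
opening: 0.0215
grip_force: 15.0
```

Request:
servo_tool:
  rows:
    - {"x": 0, "y": 0.5, "z": 0, "spin": 0}
    - {"x": 0, "y": 1.2, "z": 0, "spin": 0}
    - {"x": 0, "y": 1.8, "z": 0, "spin": 0}
    - {"x": 0, "y": 2, "z": 0, "spin": 0}
    - {"x": 0, "y": 2, "z": 0, "spin": 0}
    - {"x": 0, "y": 2, "z": 0, "spin": 0}
    - {"x": 0, "y": 1.2, "z": 0, "spin": 0}
    - {"x": 0, "y": 0.5, "z": 0, "spin": 0}

```text
clock: 5.68
ee_pos: [0.4902, -0.0309, 0.1278]
orientation: [-0.329, 3.122, -0.021]
wrist_force: [3.9, -31.0, -9.6]
opening: 0.0223
grip_force: 15.1
```

Request:
servo_tool:
  rows:
    - {"x": 0, "y": 0, "z": 0, "spin": 0}
    - {"x": 0, "y": 0, "z": 0, "spin": 0}

```text
clock: 5.85
ee_pos: [0.4903, -0.0313, 0.1278]
orientation: [-0.325, 3.123, -0.018]
wrist_force: [3.9, -19.6, -6.0]
opening: 0.0213
grip_force: 15.0
```

Run:
```python
from h import *
e,M,s=tool(); print(e,s['wrist_force'],s['ft_torque'])
for c in ('scene','side'):
    w=snapshot(c); save(w,c+'1')
    for n in ('hub_mouth','knob_top','sieve_base'):
        for r in spot_point(n,c)[:2]: print(c,n,round(r['conf'],2),np.array(r['location']),proj(w,r['location']).round())
a=cv2.imread('pics/scene1.png')[215:315,140:310]; b=cv2.imread('pics/side1.png')[230:370,290:470]
f=lambda i:cv2.resize(i,(390,300),interpolation=cv2.INTER_CUBIC)
cv2.imwrite('pics/crop2.png',np.hstack([f(a),f(b)]))
```

```text
[ 0.4903 -0.0313  0.1278] [  3.8805 -19.5729  -6.0068] [-3.1139 -0.5333  0.0151]
scene hub_mouth 0.85 [ 0.5562 -0.0211  0.0937] [257. 247.]
scene knob_top 0.87 [ 0.4902 -0.0348  0.1394] [251. 223.]
scene sieve_base 0.9 [ 0.5668 -0.0696 -0.0008] [244. 274.]
scene sieve_base 0.3 [0.6017 0.3395 0.0178] [373. 267.]
side hub_mouth 0.81 [ 0.5559 -0.0187  0.1028] [356. 264.]
side knob_top 0.83 [ 0.4937 -0.0329  0.1382] [344. 270.]
side sieve_base 0.95 [ 0.5708 -0.0681  0.0038] [370. 294.]
```

View pics/crop2.png

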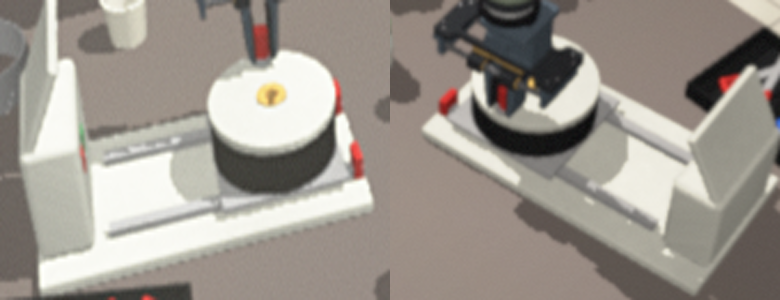

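The carriage sits against both red stops in the crop, at scene (285,247) and (295,268), and the fitted travel is 0.120. I'll release, rise and look at the hub from above.

Request:
servo_tool:
  rows:
    - {"x": 0, "y": -0.2, "z": 0, "spin": 0}
    - {"x": 0, "y": 0, "z": 0, "spin": 0}
    - {"x": 0, "y": 0, "z": 0, "spin": 0}
    - {"x": 0, "y": 0, "z": 0, "spin": 0}
    - {"x": 0, "y": 0, "z": -1, "spin": 0}
    - {"x": 0, "y": 0, "z": -3, "spin": 0}
    - {"x": -2, "y": 0, "z": -3, "spin": 0}
    - {"x": -3, "y": 0, "z": -3, "spin": 0}
  claw: 90

```text
clock: 6.92
ee_pos: [0.536, -0.0183, 0.2297]
orientation: [0.316, -3.124, -0.0]
wrist_force: [1.0, -0.7, -0.0]
opening: 0.0589
grip_force: 0.0
```

Request:
servo_tool:
  rows:
    - {"x": -1, "y": 0, "z": -1, "spin": 0}
    - {"x": 0, "y": 0, "z": 0, "spin": 0}
    - {"x": 0, "y": 0, "z": 0, "spin": 0}

```text
clock: 7.17
ee_pos: [0.5472, -0.0162, 0.2377]
orientation: [0.318, -3.125, -0.0]
wrist_force: [0.5, -0.7, -0.3]
opening: 0.0594
grip_force: 0.0
```

Run:
```python
from h import *
e,M,s=tool(); print(e,s['wrist_force'],s['joint_pos'],s['opening'])
w=snapshot('wrist'); save(w,'w2')
for n in ('hub_mouth','knob_top','ejector_top'):
    for r in spot_point(n,'wrist')[:2]: print(n,round(r['conf'],2),np.array(r['location']),proj(w,r['location']).round(), to(r['location']))
r=spot_point('hub_mouth','wrist')
u=proj(w,[0.556,-0.019,.1]).astype(int); print(u)
y,x=max(u[1]-50,0),u[0]-60
c=w['pixels'][y:y+100,x:x+120]; print(x,y)
cv2.imwrite('pics/crop3.png',cv2.cvtColor(cv2.resize(c,None,fx=6,fy=6,interpolation=cv2.INTER_CUBIC),cv2.COLOR_RGB2BGR))
M2,t=cam(w); print('campos',-M2.T@t)
```

```text
[ 0.5472 -0.0162  0.2377] [ 0.4884 -0.7102 -0.2752] [-0.0507  0.2752  1.6243  0.      1.2422 -1.8244] 0.05935062257513601
knob_top 0.81 [ 0.4892 -0.0311  0.1372] [316. 158.] [ 5.79 -0.3   9.9 ]
ejector_top 0.54 [ 0.5559 -0.0198  0.0741] [314. 234.] [-0.98 -0.53 16.2 ]
[314 243]
254 193
campos [ 0.4651 -0.0337  0.3859]
```

View pics/crop3.png

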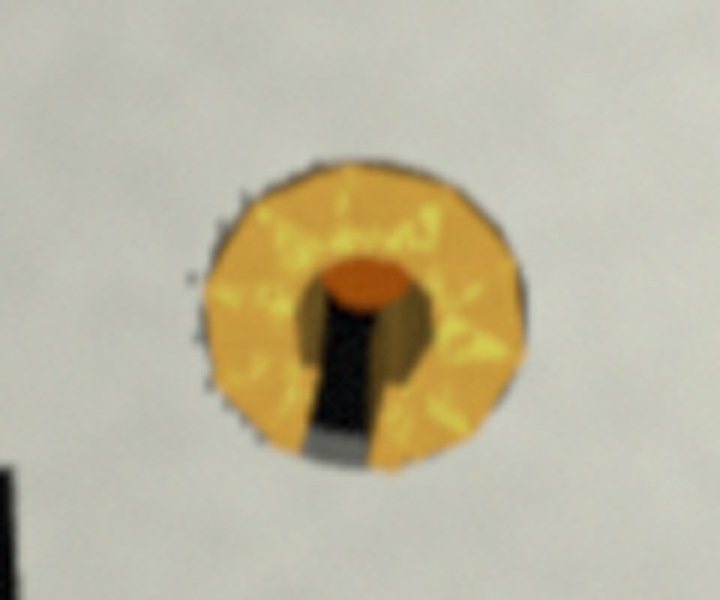

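The crop shows the whole hub: outer rim centred at crop (366,316), with the keyway's midline leaving through the rim at about (336,463). Now I'll turn that into world positions.

Run:
```python
from h import *
w=None
import cell
w=snapshot('wrist')
f=lambda x,y: ray(w,(254+(x+.5)/6-.5,193+(y+.5)/6-.5),.1)
c=f(366,316); k=f(336,463); k1=f(353,377)
print('hub',c,'diam',np.linalg.norm(f(205,316)-f(528,316)),np.linalg.norm(f(366,160)-f(366,472)),'keyyaw',[np.arctan2(*(p-q)[1::-1]) for p,q in((k,c),(k,k1))])
for n,cm in (('nozzle','scene'),('nozzle','side'),('nozzle_grip','scene'),('nozzle_grip','side'),('nozzle_tip','side'),('stand','side')):
    snapshot(cm) if n=='nozzle' else 0
    for r in spot_point(n,cm): 
        if np.hypot(r['location'][0]-.604,r['location'][1]-.34)<.06: print(n,cm,round(r['conf'],2),np.array(r['location']))
# arm yaw via arm tip pixels guess from crop1
```

```text
hub [ 0.5551 -0.0192  0.1   ] diam 0.040847934362535296 0.04146997840558873 keyyaw [np.float64(0.00789349842843138), np.float64(0.01364911035913887)]
nozzle scene 0.75 [0.6038 0.3432 0.0548]
nozzle side 0.77 [0.606  0.3382 0.054 ]
nozzle_grip scene 0.57 [0.6061 0.3395 0.0973]
nozzle_grip side 0.67 [0.6029 0.3364 0.0908]
nozzle_tip side 0.63 [0.5998 0.341  0.0138]
stand side 0.81 [ 0.6072  0.3393 -0.001 ]
```

Run:
```python
from h import *
for cm,uv in (('scene',(373.3,269.3)),('side',(310.6,197.2))):
    w=snapshot(cm); p=ray(w,uv,.068); d=p-np.array([.605,.339,.068]); print(p,np.linalg.norm(d),np.arctan2(d[1],d[0]))
```

```text
[0.6736 0.3233 0.068 ] 0.07035359757095569 -0.22550745970709732
[0.6719 0.3152 0.068 ] 0.07098357670330999 -0.34197218822237724
```

Request:
servo_tool:
  rows:
    - {"x": -1.4, "y": 3.7, "z": 0, "spin": 0}
    - {"x": -1.4, "y": 3.7, "z": 0, "spin": 0}
    - {"x": -1.4, "y": 3.7, "z": 0, "spin": 0}
    - {"x": -1.4, "y": 3.7, "z": 0, "spin": 0}
    - {"x": -1.4, "y": 3.7, "z": 0, "spin": 0}
    - {"x": -1.4, "y": 3.7, "z": 0, "spin": 0}
    - {"x": -1.4, "y": 3.7, "z": 0, "spin": 0}
    - {"x": -1.4, "y": 3.7, "z": 0, "spin": 0}

```text
clock: 8.63
ee_pos: [0.5978, 0.2979, 0.2374]
orientation: [-0.317, 3.125, -0.0]
wrist_force: [0.4, 0.4, 0.8]
opening: 0.0591
grip_force: 0.0
```

Request:
servo_tool:
  rows:
    - {"x": -1.7, "y": 4, "z": 0, "spin": 0}
    - {"x": 0, "y": 0, "z": 0, "spin": 0.12}
    - {"x": 0, "y": 0, "z": 0, "spin": 0.12}
    - {"x": 0, "y": 0, "z": 0, "spin": 0.12}
    - {"x": 0, "y": 0, "z": 0, "spin": 0.12}
    - {"x": 0, "y": 0, "z": 0, "spin": 0}
    - {"x": 0, "y": 0, "z": 0, "spin": 0}

```text
clock: 9.22
ee_pos: [0.6061, 0.3368, 0.2373]
orientation: [-0.43, -3.112, 0.0]
wrist_force: [-0.1, 0.4, 0.6]
opening: 0.0589
grip_force: 0.0
```

Run:
```python
from h import *
e,M,s=tool(); print(e,s['wrist_force'],s['joint_pos'],'yaw',np.arctan2(M[1,1],M[0,1]))
w=snapshot('wrist'); save(w,'w3')
for n in ('nozzle','nozzle_grip'):
    for r in spot_point(n,'wrist')[:2]: print(n,round(r['conf'],2),np.array(r['location']),proj(w,r['location']).round(), to(r['location']))
```

```text
[0.6061 0.3368 0.2373] [-0.0859  0.3599  0.559 ] [ 0.4905  0.5105  1.2558  0.      1.3755 -0.8056] yaw 1.296114963161939
nozzle 0.8 [0.6039 0.3368 0.0574] [320. 217.] [ 0.22 -0.05 18.  ]
nozzle_grip 0.8 [0.6006 0.3376 0.0939] [320. 224.] [ 0.56 -0.06 14.36]
nozzle_grip 0.19 [0.4635 0.2195 0.0024] [156.  93.] [ 10.53 -15.16  23.5 ]
```

View pics/w3.png

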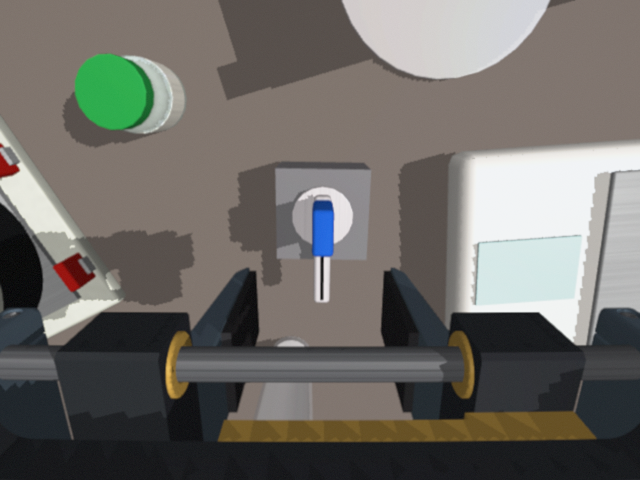

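The wrist view shows the grip block centred at about x = 322 with the arm running straight down to (322,300). Yaw matches and the fingers straddle it. Going down and gripping.

Request:
servo_tool:
  rows:
    - {"x": 0.2, "y": 0.1, "z": 2.9, "spin": 0}
    - {"x": 0, "y": 0, "z": 3, "spin": 0}
    - {"x": 0, "y": 0, "z": 3, "spin": 0}
    - {"x": 0, "y": 0, "z": 3, "spin": 0}
    - {"x": 0, "y": 0, "z": 2, "spin": 0}
    - {"x": 0, "y": 0, "z": 0, "spin": 0}

```text
clock: 9.87
ee_pos: [0.6017, 0.3366, 0.0931]
orientation: [-0.432, -3.103, 0.009]
wrist_force: [-0.3, 0.2, -0.7]
opening: 0.0591
grip_force: 0.0
```

Request:
servo_tool:
  rows:
    - {"x": 0, "y": 0, "z": 0, "spin": 0}
    - {"x": 0, "y": 0, "z": 0, "spin": 0}
    - {"x": 0, "y": 0, "z": 0, "spin": 0}
    - {"x": 0, "y": 0, "z": 0, "spin": 0}
    - {"x": 0, "y": 0, "z": 0, "spin": 0}
    - {"x": 0, "y": 0, "z": 0, "spin": 0}
    - {"x": 0, "y": 0, "z": 0, "spin": 0}
    - {"x": 0, "y": 0, "z": 0, "spin": 0}
  claw: 255
  squeeze: 50

```text
clock: 10.53
ee_pos: [0.6047, 0.3385, 0.0991]
orientation: [0.435, 3.11, 0.001]
wrist_force: [-0.6, 0.8, 1.9]
opening: 0.0156
grip_force: 50.0
```

Request:
servo_tool:
  rows:
    - {"x": 0, "y": 0, "z": -1, "spin": 0}
    - {"x": 0, "y": 0, "z": -2, "spin": 0}
    - {"x": 0, "y": 0, "z": -3, "spin": 0}
    - {"x": 0, "y": 0, "z": -3, "spin": 0}
    - {"x": 0, "y": 0, "z": -3, "spin": 0}
    - {"x": 0, "y": 0, "z": 0, "spin": 0}
    - {"x": 0, "y": 0, "z": 0, "spin": 0}

```text
clock: 11.12
ee_pos: [0.605, 0.3385, 0.2206]
orientation: [0.434, 3.108, 0.004]
wrist_force: [-0.1, -0.2, -2.9]
opening: 0.0159
grip_force: 50.0
```

Run:
```python
from h import *
e,M,s=tool(); print(e,M,s['wrist_force'],s['ft_torque'],s['grip_force'],'yaw',np.arctan2(M[1,1],M[0,1]))
for c in('wrist','scene','side'):
  w=snapshot(c); save(w,c+'4')
  for n in ('nozzle','nozzle_grip','nozzle_tip'):
    for r in spot_point(n,c)[:3]:
      if np.hypot(*(np.array(r['location'])-e)[:2])<.05: print(c,n,round(r['conf'],2),np.array(r['location']),proj(w,r['location']).round(), to(r['location']))
h=np.array([.5555,-.0192,e[2]]);print(to(h))
```

```text
[0.605  0.3385 0.2206] [[-0.9617  0.2742  0.0035]
 [ 0.2742  0.9617  0.0019]
 [-0.0028  0.0028 -1.    ]] [-0.1405 -0.2236 -2.9198] [-0.0381  0.0115  0.0363] 49.998634457588196 yaw 1.2930213700445816
wrist nozzle 0.82 [0.6039 0.3349 0.18  ] [313. 285.] [-0.12 -0.25  3.67]
wrist nozzle_grip 0.57 [0.6007 0.3389 0.2175] [319. 312.] [ 0.29  0.05 -0.14]
scene nozzle 0.66 [0.6009 0.3442 0.1693] [378. 227.] [0.44 0.54 4.71]
scene nozzle_grip 0.61 [0.5983 0.3385 0.1316] [375. 237.] [ 0.54 -0.09  8.52]
scene nozzle_tip 0.78 [0.5974 0.3377 0.1331] [374. 237.] [ 0.63 -0.21  8.41]
side nozzle 0.55 [0.6026 0.3361 0.1725] [289. 178.] [ 0.11 -0.25  4.53]
side nozzle_grip 0.6 [0.6026 0.3377 0.2098] [288. 169.] [ 0.16 -0.1   0.82]
side nozzle_tip 0.71 [0.5972 0.3404 0.1286] [287. 189.] [0.75 0.01 8.96]
[ -5.1  -35.72  -0.23]
```

Request:
servo_tool:
  rows:
    - {"x": -0.6, "y": -4, "z": 0, "spin": 0}
    - {"x": -0.6, "y": -4, "z": 0, "spin": 0}
    - {"x": -0.6, "y": -4, "z": 0, "spin": 0}
    - {"x": -0.6, "y": -4, "z": 0, "spin": 0}
    - {"x": -0.6, "y": -4, "z": 0, "spin": 0}
    - {"x": -0.6, "y": -4, "z": 0, "spin": 0}
    - {"x": -0.6, "y": -4, "z": 0, "spin": 0}
    - {"x": -0.6, "y": -4, "z": 0, "spin": 0}

```text
clock: 12.38
ee_pos: [0.5623, 0.0156, 0.2188]
orientation: [0.434, 3.111, 0.0]
wrist_force: [0.5, -0.9, -1.1]
opening: 0.0156
grip_force: 50.0
```

Request:
servo_tool:
  rows:
    - {"x": -0.6, "y": -3.7, "z": 0, "spin": 0}
    - {"x": 0, "y": 0, "z": 0, "spin": -0.1}
    - {"x": 0, "y": 0, "z": 0, "spin": -0.1}
    - {"x": 0, "y": 0, "z": 0, "spin": -0.09}
    - {"x": 0, "y": 0, "z": 1, "spin": 0}
    - {"x": 0, "y": 0, "z": 1, "spin": 0}
    - {"x": 0, "y": 0, "z": 0, "spin": 0}
    - {"x": 0, "y": 0, "z": 0, "spin": 0}

```text
clock: 13.05
ee_pos: [0.5577, -0.0196, 0.1971]
orientation: [0.018, -3.139, -0.0]
wrist_force: [0.8, -0.1, -2.2]
opening: 0.0159
grip_force: 50.0
```

Run:
```python
from h import *
e,M,s=tool(); print(e,s['joint_pos'],s['wrist_force'],'yaw',np.arctan2(M[1,1],M[0,1]))
im=[]
for c in('wrist','scene','side'):
  w=snapshot(c); save(w,c+'5')
  for n in ('nozzle','nozzle_tip','hub_mouth'):
    for r in spot_point(n,c)[:3]:
      if np.hypot(*(np.array(r['location'])-e)[:2])<.05: print(c,n,round(r['conf'],2),np.array(r['location']),proj(w,r['location']).round(1), to(r['location']))
  u=proj(w,[.5555,-.0192,.12]).astype(int); x,y=u[0]-32,u[1]-38; print(c,x,y,'hub px',proj(w,[.5555,-.0192,.1]),[proj(w,[*(M@[dx,0,0]+e)[:2],e[2]-.0861]) for dx in (0,.0035)])
  im.append(cv2.resize(w['pixels'][y:y+75,x:x+64],(512,600),interpolation=cv2.INTER_CUBIC) if c!='wrist' else None)
cv2.imwrite('pics/crop4.png',cv2.cvtColor(cv2.resize(np.hstack(im[1:]),(800,469)),cv2.COLOR_RGB2BGR))
```

```text
[ 0.5577 -0.0196  0.1971] [-0.0557  0.3219  1.6632  0.0001  1.1592 -1.6379] [ 0.7705 -0.0601 -2.1882] yaw 1.5821171927076816
wrist nozzle 0.62 [ 0.5593 -0.0208  0.1574] [318.3 289.7] [-0.07 -0.12  4.08]
wrist 289 220 hub px [321.1657 248.1108] [array([320.5836, 256.9372]), array([320.5955, 251.6822])]
scene nozzle 0.81 [ 0.5579 -0.0187  0.1533] [255.6 231. ] [0.08 0.11 4.54]
scene nozzle_tip 0.56 [ 0.5531 -0.0187  0.1202] [256.6 239.1] [0.56 0.11 7.85]
scene hub_mouth 0.66 [ 0.5603 -0.0191  0.0983] [257.1 246.3] [-0.16  0.07 10.04]
scene 224 201 hub px [257.0251 244.9911] [array([256.5813, 242.4839]), array([256.5867, 241.8425])]
side nozzle 0.73 [ 0.5595 -0.0232  0.1517] [359.1 252.8] [-0.09 -0.33  4.69]
side nozzle_tip 0.65 [ 0.5513 -0.0202  0.1137] [355.6 262.8] [ 0.73 -0.02  8.48]
side hub_mouth 0.88 [ 0.5563 -0.0188  0.0982] [356.3 265.3] [ 0.22  0.11 10.03]
side hub_mouth 0.61 [ 0.5594 -0.0234  0.1512] [359.1 253. ] [-0.09 -0.36  4.73]
side 324 222 hub px [356.2279 265.0708] [array([357.0574, 262.1697]), array([356.1812, 262.7772])]
```

View pics/crop4.png

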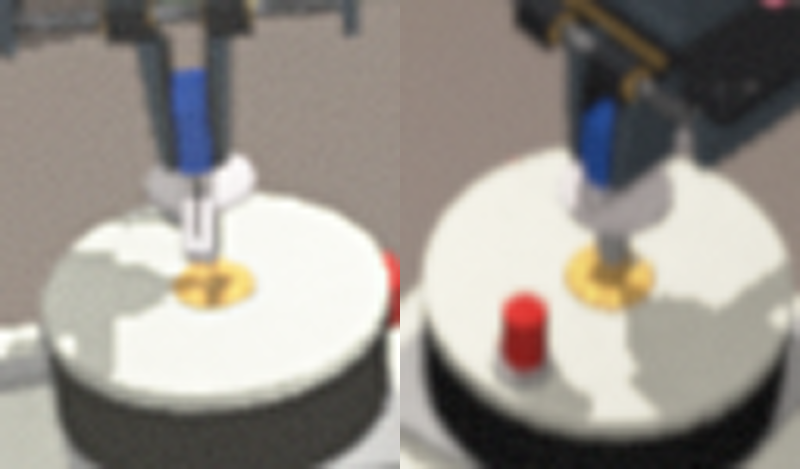

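In the crop, the shaft meets the hub line at side u ≈ 358 against a ring centre of 357.6. In the scene view it is at 258 against 258. It's centred within about 1 mm, so I'll lower the pilot in.

Request:
servo_tool:
  rows:
    - {"x": 0, "y": 0, "z": 0.7, "spin": 0}
    - {"x": 0, "y": 0, "z": 0.5, "spin": 0}
    - {"x": 0, "y": 0, "z": 0.4, "spin": 0}
    - {"x": 0, "y": 0, "z": 0.4, "spin": 0}
    - {"x": 0, "y": 0, "z": 0.3, "spin": 0}
    - {"x": 0, "y": 0, "z": 0, "spin": 0}

```text
clock: 14.15
ee_pos: [0.559, -0.0191, 0.1747]
orientation: [-0.019, 3.141, 0.003]
wrist_force: [2.2, 3.6, -4.1]
opening: 0.0156
grip_force: 50.0
```

Request:
servo_tool:
  rows:
    - {"x": 0, "y": 0, "z": 0.2, "spin": 0}
    - {"x": 0, "y": 0, "z": 0.2, "spin": 0}
    - {"x": 0, "y": 0, "z": 0.2, "spin": 0}
    - {"x": 0, "y": 0, "z": 0.2, "spin": 0}
    - {"x": 0, "y": 0, "z": 0, "spin": 0}
    - {"x": 0, "y": 0, "z": 0, "spin": 0}

```text
clock: 14.65
ee_pos: [0.559, -0.0191, 0.1675]
orientation: [-0.019, 3.14, 0.002]
wrist_force: [2.5, 5.3, -1.5]
opening: 0.0155
grip_force: 50.0
```

Request:
servo_tool:
  rows:
    - {"x": -0.05, "y": 0.1, "z": 0.2, "spin": 0}
    - {"x": 0, "y": 0, "z": 0.2, "spin": 0}
    - {"x": 0, "y": 0, "z": 0.2, "spin": 0}
    - {"x": 0, "y": 0, "z": 0, "spin": 0}
    - {"x": 0, "y": 0, "z": 0, "spin": 0}

```text
clock: 15.07
ee_pos: [0.559, -0.0188, 0.161]
orientation: [0.019, -3.141, -0.0]
wrist_force: [2.1, 3.7, -3.7]
opening: 0.0161
grip_force: 50.0
```

The key is in the keyway, because we're 9 mm below where it would rest out of line. Pressing on against the spring.

Request:
servo_tool:
  rows:
    - {"x": 0, "y": 0.05, "z": 0.3, "spin": 0}
    - {"x": 0, "y": 0, "z": 0.3, "spin": 0}
    - {"x": 0, "y": 0, "z": 0.3, "spin": 0}
    - {"x": 0, "y": 0, "z": 0.2, "spin": 0}
    - {"x": 0, "y": 0, "z": 0.2, "spin": 0}
    - {"x": 0, "y": 0, "z": 0, "spin": 0}
    - {"x": 0, "y": 0, "z": 0, "spin": 0}

```text
clock: 15.65
ee_pos: [0.559, -0.0186, 0.1487]
orientation: [-0.019, 3.141, -0.001]
wrist_force: [0.1, 2.3, 4.2]
opening: 0.0159
grip_force: 50.0
```

Request:
servo_tool:
  rows:
    - {"x": 0, "y": 0, "z": 0.2, "spin": 0}
    - {"x": 0, "y": 0, "z": 0.2, "spin": 0}
    - {"x": 0, "y": 0, "z": 0.2, "spin": 0}
    - {"x": 0, "y": 0, "z": 0, "spin": 0}
    - {"x": 0, "y": 0, "z": 0, "spin": 0}

```text
clock: 16.07
ee_pos: [0.5591, -0.0186, 0.144]
orientation: [-0.019, 3.14, -0.001]
wrist_force: [-2.2, 2.1, 12.6]
opening: 0.0158
grip_force: 50.0
```

Request:
servo_tool:
  rows:
    - {"x": 0, "y": 0, "z": 0.1, "spin": 0}
    - {"x": 0, "y": 0, "z": 0.1, "spin": 0}
    - {"x": 0, "y": 0, "z": 0, "spin": 0}
    - {"x": 0, "y": 0, "z": 0, "spin": 0}
    - {"x": 0, "y": 0, "z": 0, "spin": 0}
    - {"x": 0, "y": 0, "z": 0, "spin": 0}
    - {"x": 0, "y": 0, "z": 0, "spin": 0}

```text
clock: 16.65
ee_pos: [0.559, -0.0187, 0.1439]
orientation: [-0.019, 3.139, -0.001]
wrist_force: [-4.1, 1.5, 22.7]
opening: 0.0159
grip_force: 50.0
```

Run:
```python
from h import *
e,M,s=tool(); print(e,s['wrist_force'],s['ft_torque'],s['grip_force'])
im=[]
for c in('scene','side'):
  w=snapshot(c)
  for n in ('nozzle','hub_mouth','knob_top','lid','jar'):
    for r in spot_point(n,c)[:1]: print(c,n,round(r['conf'],2),np.array(r['location']))
  u=proj(w,[.5555,-.0192,.11]).astype(int); x,y=u[0]-50,u[1]-38
  im.append(cv2.resize(w['pixels'][y:y+75,x:x+100],(400,300),interpolation=cv2.INTER_CUBIC))
cv2.imwrite('pics/crop5.png',cv2.cvtColor(np.hstack(im),cv2.COLOR_RGB2BGR))
```

```text
[ 0.559  -0.0187  0.1439] [-4.1109  1.4788 22.6787] [ 0.441   1.1897 -0.002 ] 50.00512897968292
scene nozzle 0.83 [0.3831 0.7712 0.0277]
scene hub_mouth 0.84 [ 0.5592 -0.0191  0.0975]
scene knob_top 0.75 [ 0.4888 -0.034   0.137 ]
scene lid 0.78 [0.4323 0.5015 0.0018]
scene jar 0.76 [0.4641 0.2173 0.0016]
side nozzle 0.66 [0.8664 0.1322 0.0241]
side hub_mouth 0.83 [ 0.5567 -0.017   0.1014]
side knob_top 0.61 [ 0.4913 -0.0332  0.1374]
side lid 0.93 [ 0.4285  0.4986 -0.0045]
side jar 0.8 [ 0.4647  0.2177 -0.0025]
```

View pics/crop5.png

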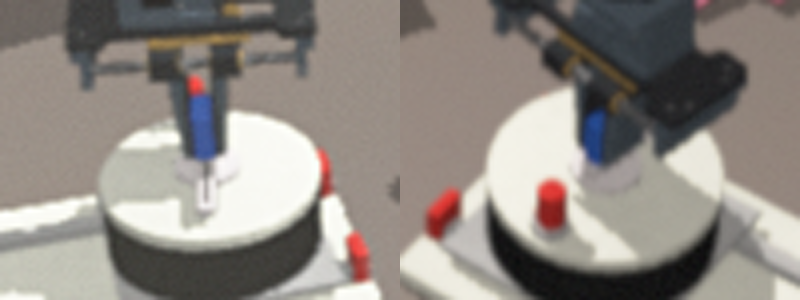

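The crop shows the flange down on the hub, at crop (207,165) in the scene half and (605,165) in the side half, with the drum against both stops. The last 2 mm of command added 10 N and no travel, at the height expected for home. Handing in.

```bash
python3 -c "
from cell import bot
print(bot.close_job())"
```

```text
the job is handed in; nothing more can be done
None
```

The job is handed in with the carriage against the loading stop and the nozzle keyed into the hub, home on its flange, still gripped at 50 N and pressed at about 23 N; no verdict came back.

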